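# Find the reagent bottle whose cap has not snapped shut and hold it open

### The job

First wet the fingertips with alcohol: press the dished top of the one-touch dispenser right down and let it come back up. Then tap the caps of the three reagent bottles in turn from the robot's left to its right to find the one that is loose (it gives under the tap, the snapped ones do not), and lift that cap open by its lift bar, to about 60 degrees, so that its seal can be looked at. Finish while still holding the cap open, without letting go, and leave the other things on the bench where they are.

Things in the scene. Friction and masses are not known exactly. Their poses are not given: they have to be found in the camera images.
- rack: steel rack fixed to the bench, 110 deep (x) x 335 wide (y), holding three alike white bottles in a row along y, 105 apart, 80 across, necks 48. Each has a grey hinged cap: lid 54 across, its top 126 above the bench, hinged at the back; a tab 12 wide joins it to a lift bar in front. Origin: centre of the underside; +x away from the robot, +y to the robot's left; yaw within 0.3
- cap_left (a joint): hinge of the left (rack y = +105) cap: 0 shut, grows as its front lifts, to 1.75 rad. Snapped caps move under 0.02 rad. The one loose cap, which looks the same and changes place each time, gives 0.09 rad (8 mm at the bar) under a light tap (under 1 N), to a firm stop, and springs back; it lifts against a closing spring (1.7 N at the bar at 1 rad) and falls shut if let go
- cap_left_bar (a point): centre of the left cap's lift bar: round, 12 thick, 26 long along rack y, 122 above the bench when shut, 88 in front of (-x) the hinge axis. Free for 25 mm beside its ends and below it (a catch housing 15 wide begins 5 behind its axis). Tap it from above; pinch it by its ends, where it swivels between the fingers, or lift it from below
- cap_left_hinge (a point): point on the left cap's hinge axis (parallel to rack y), mid-width, 36 behind the bottle's axis, 120 above the bench
- cap_middle (a joint): hinge of the middle (rack y = 0) cap: 0 shut, grows as its front lifts, to 1.75 rad. Snapped caps move under 0.02 rad. The one loose cap, which looks the same and changes place each time, gives 0.09 rad (8 mm at the bar) under a light tap (under 1 N), to a firm stop, and springs back; it lifts against a closing spring (1.7 N at the bar at 1 rad) and falls shut if let go
- cap_middle_bar (a point): centre of the middle cap's lift bar: round, 12 thick, 26 long along rack y, 122 above the bench when shut, 88 in front of (-x) the hinge axis. Free for 25 mm beside its ends and below it (a catch housing 15 wide begins 5 behind its axis). Tap it from above; pinch it by its ends, where it swivels between the fingers, or lift it from below
- cap_middle_hinge (a point): point on the middle cap's hinge axis (parallel to rack y), mid-width, 36 behind the bottle's axis, 120 above the bench
- cap_right (a joint): hinge of the right (rack y = -105) cap: 0 shut, grows as its front lifts, to 1.75 rad. Snapped caps move under 0.02 rad. The one loose cap, which looks the same and changes place each time, gives 0.09 rad (8 mm at the bar) under a light tap (under 1 N), to a firm stop, and springs back; it lifts against a closing spring (1.7 N at the bar at 1 rad) and falls shut if let go
- cap_right_bar (a point): centre of the right cap's lift bar: round, 12 thick, 26 long along rack y, 122 above the bench when shut, 88 in front of (-x) the hinge axis. Free for 25 mm beside its ends and below it (a catch housing 15 wide begins 5 behind its axis). Tap it from above; pinch it by its ends, where it swivels between the fingers, or lift it from below
- cap_right_hinge (a point): point on the right cap's hinge axis (parallel to rack y), mid-width, 36 behind the bottle's axis, 120 above the bench
- pump (a joint): push-down top of the one-touch alcohol dispenser, a white bottle 78 across that stands fixed in a steel holder screwed to the bench: travel of the dished top in m, 0 up, 0.014 right down; a spring lifts it back (2 N to start, 7 N right down)
- pump_top (a point): centre of the floor of the dished top (dish 64 across, floor 44 across, with a rim 4 high): 146 above the bench when up
- tube_rack: bystander, loose: rack 60 x 170 x 50 high with stoppered tubes, 88 tall over all. Origin: centre of its underside
- tip_box: bystander, loose: pipette tip box, 85 x 120 x 66 high. Origin: centre of its underside
- specimen_cup: bystander, loose: lidded specimen cup, 67 across, 70 high. Origin: centre of its underside
- timer: bystander, loose: flat bench timer, 60 x 66 x 16 high. Origin: centre of its underside
- slide_box: bystander, loose: slide mailer box, 30 x 80 x 28 high. Origin: centre of its underside
- beaker: bystander, loose: small glass beaker, 64 across, 76 high. Origin: centre of its underside
- marker: bystander, loose: marker pen lying flat, 132 long, 12 thick. Origin: centre of its underside
Mind the look-alikes: they are no part of the job. Leave any blue or red look-alike of the part that bears pump alone.

How it is judged:
By the outcome, as a careful person would: the job done as asked, in the order asked, and still so for the second after the job is handed in, while the arm keeps its last pose, push and grip.
It also fails if it takes over 54 s, if anything falls off the work surface, if the arm or the gripper's body presses on something with over 40 N, if the wrist force passes 120 N, or if a joint passes its speed limit or range.

### The arm

A 6-joint arm with a two-finger parallel gripper is mounted at the origin on the work surface. World frame = base frame: x ahead of the robot, y to its left, z up, the work surface at z = 0. Lengths are in m, angles in rad, forces in N, time in s.
With the tool pointing down it reaches from about 0.325 to 0.75 m from the base axis. Payload 7.6 kg.
Tool frame: the origin (TCP) lies at the very end of the fingers, on their centre line; the grasp point (between the pads) lies 19 mm behind it; z points along the fingers, y is the line along which they close (so a half turn about z gives the same grasp; the last joint's range is limited). The gripper opens to 85 mm and grips with 20 to 120 N. Pads are 22 mm wide; open, the fingers measure 114 mm over their backs; the gripper's body (76 mm by 85 mm) begins 54 mm behind the grasp point. The pads swing forward as they close: fully open they stand 13 mm farther back than shut.
Start: joints at [-1.255, 0.052, 1.401, -0, 1.689, -0.07], TCP at [0.198, -0.486, 0.197] pointing down, gripper open.
Joint ranges: [-2.9, 2.9], [-0.91, 2.17], [0.12, 2.37], [-1.06, 4.2], [0.26, 2.73], [-2.93, 2.93]. Speed limits (rad/s): [2.57, 2.57, 3.01, 3.14, 3.14, 3.14].

### API

Orientations are given as a 3x3 rotation matrix whose columns are the frame's x, y, z axes.
In Python, from station import sensors, vision, bot gives the robot as it stands.
- The arm moves only by the tool step_arm, never from a script. Its argument "targets" is one flat list of numbers, 7 for each row, row after row: the shift along the tool's x, y, z in mm, then the turn, a rotation vector about the tool's x, y, z in rad, then the finger opening in mm, from 0 to 85.4. In form: [dx, dy, dz, ax, ay, az, fingers, dx, dy, dz, ax, ay, az, fingers, ...]. A call has 1 to 20 rows; each row is the pose to reach, as a shift and turn from the pose commanded when the call began, along the tool's axes at that moment; what a row does not reach only later rows make up. A row lasts 1/8 s, in which the tool goes at most 62.5 mm and 10.7 degrees, less where a joint would pass 70% of its speed; a pose out of reach is approached as far as the arm can. A call with a gripper value outside its range is refused whole. The fingers move at their own pace and stop on an object; "force" is the grip in N (left out, the last holds). Time passes only in rows, so rows that repeat a pose let the fingers close. It gives the time, the measured TCP pose, the force, the opening and the grip force at its end, in the units of the state.
- sensors.get_obs(): the state, without advancing time (a new reading comes with each control period).
- vision.snapshot(name): name is "scene" or "top" or "wrist"; returns (picture, depth): 480x640x3 uint8, red, green, blue; 480x640 float32, m along the optical axis (not along the pixel's ray), 0 where there is no reading.
- vision.camera_info(name): a dict with "fx", "fy", "cx", "cy" (pixels), "k1" (the pictures are not rectified: a ray, as slopes to the right and down, at radius r is drawn at 1 + k1 r^2 times it, then the intrinsics apply), "extrinsics" (4x4, takes a point from camera to world coordinates). Camera axes: x right, y down, z forward; pixel columns grow to the right and rows downward; lengths in m; the calibration is good to about 2 mm. A picture is of the moment at which its call begins: read the wrist's pose just before it. camera_info takes no time and is no camera call; for the wrist camera it gives the pose at the moment of the call.
- bot.hand_in(): hands the job in; it is judged then, once.
The state is a dict: "time_s": time; "joints": joint angles; "dq": joint speeds; "joint_efforts": joint torques, N m; "ee_pos": TCP position; "tool_rot": TCP orientation; "ft_force": force on the tool from outside, world axes, zero at the start; "wrist_torque": the same for the moment, N m; "opening": finger opening in m; "finger_force": force on a finger pad.
Only numpy, scipy, OpenCV 4.12 (cv2) and the standard library are available. Lean on these libraries where they do the work, as an engineer would, in place of code of your own. Each camera call takes 0.05 s, during which the arm holds its last target. There are 200 camera calls.

## Working session

There is one attempt and no reset: what is moved stays moved. The work goes in short steps, Python scripts to look and compute and a tool call to move; the robot and the scene stay as the last step left them, time stands still between calls to the robot, and variables do not carry over. Pictures are saved under pics/ and viewed, at most 10 in all, crops included, and the job is handed in when it is done.

Besides the shell and the picture viewer there is one more tool, called after ">>>" as name(argument=value, ...) on one line, values as JSON. step_arm: Moves the arm, as the interface text tells. Its arguments: {"type":"object","properties":{"targets":{"type":"array","items":{"type":"number"}},"force":{"type":"number"}},"required":["targets"]}

```bash
mkdir -p pics; cat > h.py <<'E'
import numpy as np, cv2
from station import sensors, vision, bot
def snap(n,f=None):
    ci=vision.camera_info(n); p,d=vision.snapshot(n)
    if f: cv2.imwrite('pics/'+f,cv2.cvtColor(p,cv2.COLOR_RGB2BGR))
    return p,d,ci
def rays(ci,uv):
    uv=np.atleast_2d(uv).astype(float)
    s=np.c_[(uv[:,0]-ci['cx'])/ci['fx'],(uv[:,1]-ci['cy'])/ci['fy']]
    q=s.copy()
    for _ in range(20): q=s/(1+ci['k1']*(q**2).sum(1,keepdims=True))
    return np.c_[q,np.ones(len(q))]
def plane(ci,uv,z):
    E=np.array(ci['extrinsics']); d=rays(ci,uv)@E[:3,:3].T; o=E[:3,3]
    return o+d*((z-o[2])/d[:,2])[:,None]
def pts(ci,d,uv):
    E=np.array(ci['extrinsics']); uv=np.atleast_2d(uv).astype(int)
    return (rays(ci,uv)*d[uv[:,1],uv[:,0]][:,None])@E[:3,:3].T+E[:3,3]
def cloud(ci,d):
    v,u=np.mgrid[0:480,0:640]; return pts(ci,d,np.c_[u.ravel(),v.ravel()]).reshape(480,640,3)
def proj(ci,P):
    E=np.array(ci['extrinsics']); c=(np.atleast_2d(P)-E[:3,3])@E[:3,:3]; s=c[:,:2]/c[:,2:]
    s=s*(1+ci['k1']*(s**2).sum(1,keepdims=True)); return s*[ci['fx'],ci['fy']]+[ci['cx'],ci['cy']]
E
python3 - <<'E'
from h import *
for n in ('top','scene'):
    p,d,ci=snap(n,n+'0.png'); print(n,ci['fx'],np.round(ci['extrinsics'],3).tolist())
o=sensors.get_obs(); print(o['time_s'],np.round(o['tool_rot'],3).tolist())
E
```

```text
top 501.76194368467117 [[-0.016, -0.992, 0.125, 0.339], [-1.0, 0.014, -0.017, 0.076], [0.016, -0.126, -0.992, 1.313], [0.0, 0.0, 0.0, 1.0]]
scene 520.753279328376 [[0.811, 0.311, -0.496, 1.199], [0.585, -0.465, 0.665, -0.861], [-0.024, -0.829, -0.559, 0.919], [0.0, 0.0, 0.0, 1.0]]
0.1 [[0.927, 0.376, -0.0], [0.376, -0.927, 0.001], [0.0, -0.001, -1.0]]
```

View pics/top0.png

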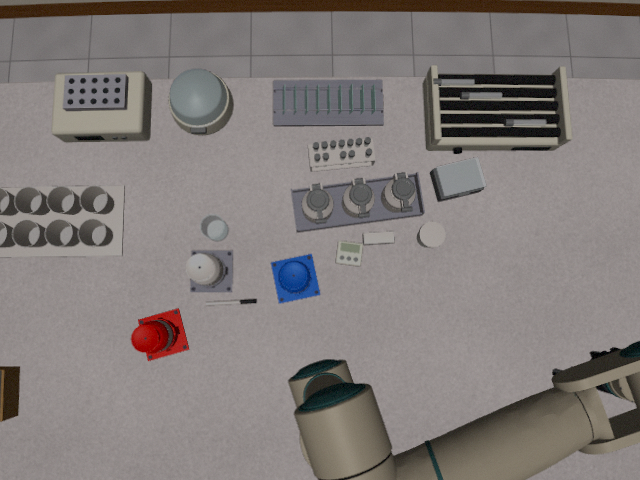

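View pics/scene0.png

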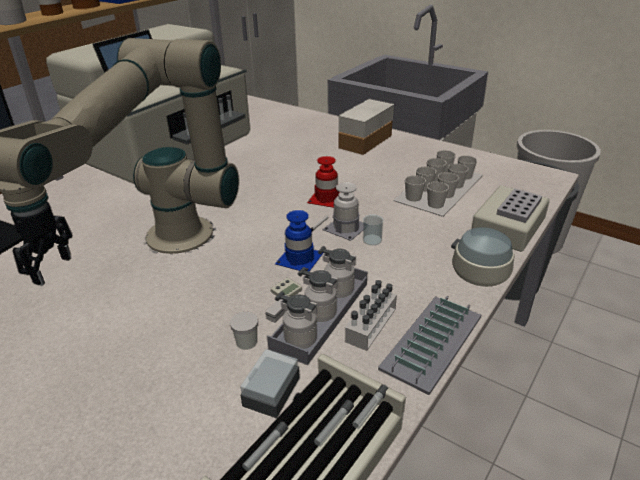

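The top view shows three dispensers: white at (203,268), blue at (294,275) and red at (150,337). The white one fits the description. The bottle rack has caps at about (317,200), (359,195) and (402,188). I'll check both in a close crop.

```bash
python3 - <<'E'
import cv2
a=cv2.imread('pics/top0.png');b=cv2.imread('pics/scene0.png')
A=cv2.resize(a[165:310,170:440],(800,430),interpolation=cv2.INTER_CUBIC)
cv2.imwrite('pics/c1.png',A)
B=cv2.resize(b[170:360,220:400],(568,600),interpolation=cv2.INTER_CUBIC)
cv2.imwrite('pics/c2.png',B)
E
```

```text
(no output)
```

View pics/c1.png

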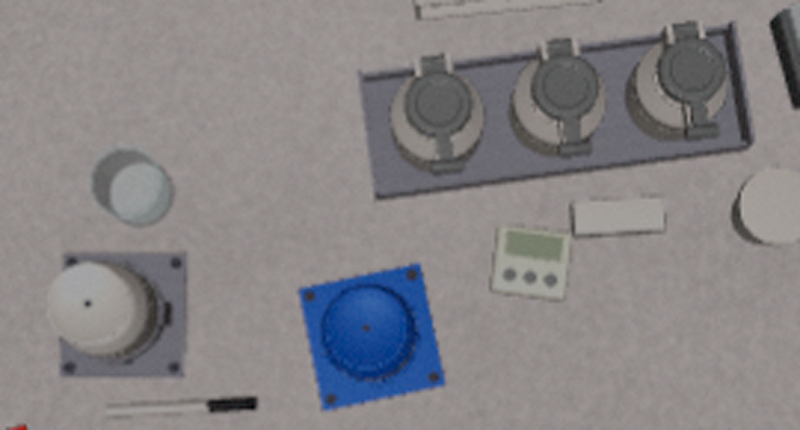

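View pics/c2.png

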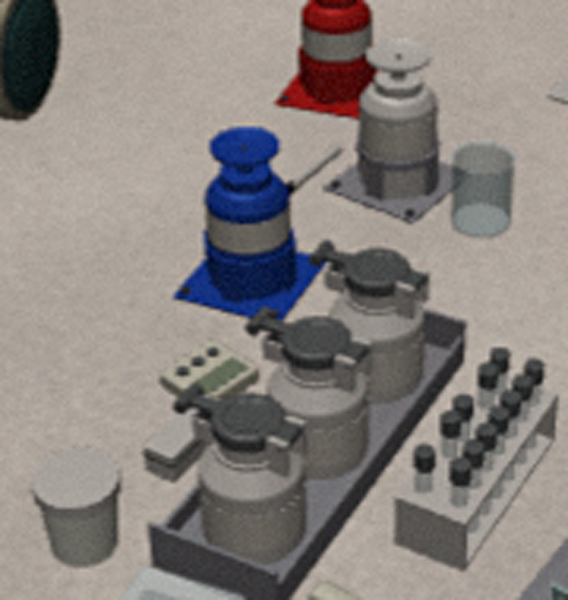

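The crop confirms white as the target dispenser: its dish centre is at c1 (88,303). Lift bars are at c1 (447,167), (575,149) and (701,130). In c2 they are at (325,252), (264,323) and (187,401), left to right.

```bash
python3 - <<'E'
from h import *
ct=vision.camera_info('top'); cs=vision.camera_info('scene'); p,d,_=snap('top'); 
k=.3375
T=np.array([(88,303),(447,167),(575,149),(701,130),(436,104),(565,87),(692,70)])*k+[170,165]
S=np.array([(398,57),(325,252),(264,323),(187,401),(377,268),(315,340),(247,418)])*[180/568,190/600]+[220,170]
def tri(a,b):
    A=[];B=[]
    for ci,uv in((ct,a),(cs,b)):
        E=np.array(ci['extrinsics']);r=E[:3,:3]@rays(ci,uv)[0];r/=np.linalg.norm(r);M=np.eye(3)-np.outer(r,r);A.append(M);B.append(M@E[:3,3])
    return np.linalg.solve(sum(A),sum(B))
for i in range(7):
    h=[.146,.122,.122,.122,.126,.126,.126][i]
    print(np.round(tri(T[i],S[i]),4),'top@h',np.round(plane(ct,T[i],h)[0,:2],4),'scene@h',np.round(plane(cs,S[i],h)[0,:2],4),'depth',np.round(pts(ct,d,T[i])[0],4))
E
```

```text
[0.4245 0.3315 0.1445] top@h [0.4247 0.3315] scene@h [0.4258 0.3288] depth [0.425  0.3322 0.15  ]
[0.5344 0.0482 0.1204] top@h [0.5328 0.0472] scene@h [0.537  0.0477] depth [0.5331 0.0493 0.126 ]
[ 0.5486 -0.0563  0.1184] top@h [ 0.5463 -0.0573] scene@h [ 0.553  -0.0583] depth [ 0.5457 -0.0563  0.1293]
[ 0.5606 -0.1624  0.1187] top@h [ 0.5607 -0.1611] scene@h [ 0.5625 -0.166 ] depth [ 0.5615 -0.1582  0.1296]
[0.585  0.055  0.1206] top@h [0.5841 0.0553] scene@h [0.5889 0.0484] depth [0.5856 0.0556 0.1202]
[ 0.5979 -0.051   0.1202] top@h [ 0.597  -0.0501] scene@h [ 0.602  -0.0573] depth [ 0.5991 -0.0491  0.1202]
[ 0.611  -0.1557  0.1217] top@h [ 0.61   -0.1548] scene@h [ 0.6141 -0.1595] depth [ 0.611  -0.1531  0.1284]
```

Triangulated positions:

| Point | x (m) | y (m) | z (m) |
|---|---|---|---|
| Pump top | 0.4245 | 0.3315 | 0.145 |
| Left bar | 0.534 | 0.048 | about 0.12 |
| Middle bar | 0.5475 | -0.057 | about 0.12 |
| Right bar | 0.561 | -0.162 | about 0.12 |

The rack yaw comes out at about 0.124. Next I'll move above the pump with the fingers closed.

>>> step_arm(targets=[360,-217,-13,0,0,0.26,0,360,-217,-13,0,0,0.26,0,360,-217,-13,0,0,0.26,0,360,-217,-13,0,0,0.26,0,360,-217,-13,0,0,0.26,0,360,-217,-13,0,0,0.26,0,360,-217,-13,0,0,0.26,0,517,-673,7,0,0,0.26,0,517,-673,7,0,0,0.26,0,517,-673,7,0,0,0.26,0,517,-673,7,0,0,0.26,0,517,-673,7,0,0,0.26,0,517,-673,7,0,0,0.26,0,517,-673,7,0,0,0.26,0,517,-673,7,0,0,0.26,0,517,-673,7,0,0,0.26,0,517,-673,7,0,0,0.26,0])

```text
time_s: 2.28
ee_pos: [0.4233, 0.3312, 0.1894]
tool_rot: [[0.992, 0.126, -0.001], [0.126, -0.992, -0.001], [-0.001, 0.001, -1.0]]
ft_force: [-0.2, 0.2, -1.4]
opening: 0.0004
finger_force: 0.0
```

```bash
python3 - <<'E'
from h import *
o=sensors.get_obs(); print(o['time_s'],np.round(o['ee_pos'],4),np.round(o['tool_rot'],3).tolist(),np.round(o['ft_force'],2))
p,d,ci=snap('wrist','w1.png'); print(proj(ci,[[.4245,.3315,.146],o['ee_pos']]))
E
```

```text
2.275 [0.4233 0.3312 0.1894] [[0.992, 0.126, -0.001], [0.126, -0.992, -0.001], [-0.001, 0.001, -1.0]] [-0.2   0.25 -1.42]
[[311.04909283 248.72480607]
 [311.15056134 277.30315916]]
```

View pics/w1.png

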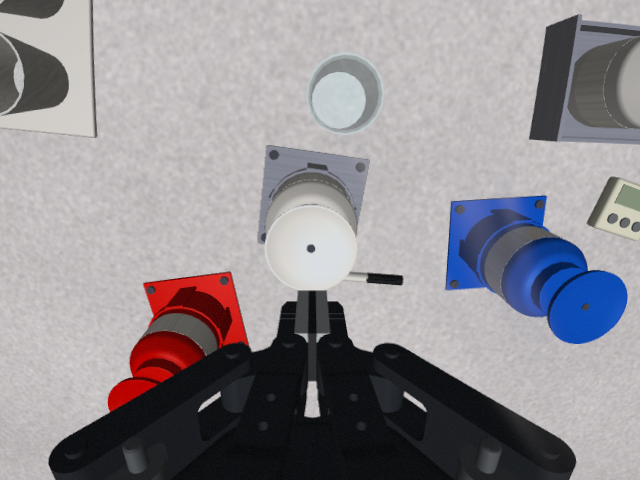

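The white dish centre is at (311,248), right where I predicted it (311,249), and the fingertips are above it. Pressing down.

>>> step_arm(targets=[1,0,20,0,0,0,0,1,0,40,0,0,0,0,1,0,44,0,0,0,0,1,0,48,0,0,0,0,1,0,52,0,0,0,0,1,0,55,0,0,0,0,1,0,57,0,0,0,0,1,0,57,0,0,0,0])

```text
time_s: 3.32
ee_pos: [0.4243, 0.3318, 0.1327]
tool_rot: [[0.992, 0.126, -0.0], [0.126, -0.992, -0.0], [-0.0, 0.0, -1.0]]
ft_force: [-0.1, -0.4, 0.0]
opening: -0.0
finger_force: 0.0
```

>>> step_arm(targets=[0,0,1,0,0,0,0,0,0,2,0,0,0,0,0,0,2,0,0,0,0])

```text
time_s: 3.7
ee_pos: [0.4243, 0.3317, 0.1307]
tool_rot: [[0.992, 0.125, -0.0], [0.125, -0.992, -0.0], [-0.0, 0.0, -1.0]]
ft_force: [0.0, -0.0, -0.6]
opening: 0.0
finger_force: 0.0
```

```bash
python3 - <<'E'
from h import *
o=sensors.get_obs(); print(o['time_s'],np.round(o['ee_pos'],4),np.round(o['ft_force'],2),np.round(o['wrist_torque'],2))
p,d,ci=snap('scene','s1.png');a=cv2.imread('pics/s1.png')
cv2.imwrite('pics/c3.png',cv2.resize(a[110:260,280:430],(600,600),interpolation=cv2.INTER_CUBIC))
E
```

```text
3.7 [0.4243 0.3317 0.1307] [ 0.03 -0.04 -0.59] [ 0.01 -0.01  0.01]
```

View pics/c3.png

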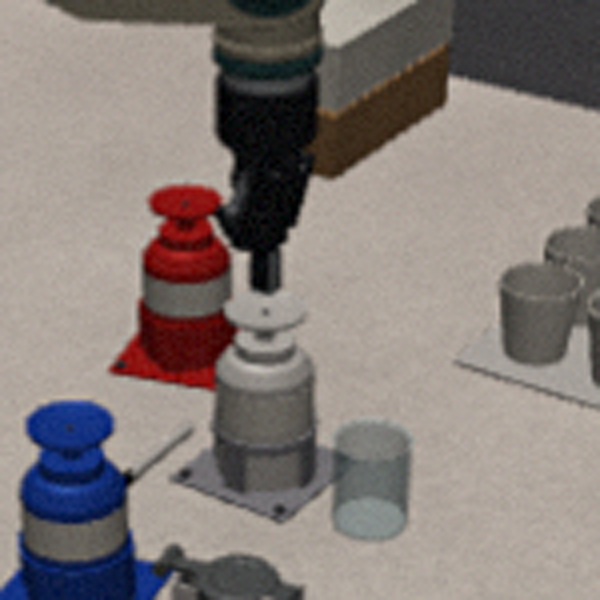

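In the scene crop the fingertip ends at c3 (265,288), while the dish centre is at (265,312) and hasn't been pushed. The real tip seems higher or farther back than reported, so I'll measure it.

```bash
python3 - <<'E'
from h import *
o=sensors.get_obs(); 
p,d,ci=snap('wrist','w2.png'); cv2.imwrite('pics/c4.png',cv2.resize(cv2.imread('pics/w2.png')[180:380,210:410],(600,600),interpolation=cv2.INTER_CUBIC))
C=cloud(ci,d)
for v in range(230,340,6): print(v,p[v,306].tolist(),np.round(C[v,306],4),p[v,316].tolist(),np.round(C[v,316],4))
cs=vision.camera_info('scene'); print(proj(cs,[o['ee_pos'],[.4245,.3315,.146]]),proj(ci,[o['ee_pos'],[.4245,.3315,.146]]))
print(np.round(ci['extrinsics'],3))
E
```

```text
230 [86, 84, 82] [0.448  0.3379 0.1175] [86, 85, 83] [0.4487 0.332  0.1172]
236 [210, 212, 215] [0.4546 0.3382 0.1484] [211, 214, 215] [0.4556 0.3333 0.1495]
242 [204, 200, 196] [0.4508 0.3377 0.1465] [204, 201, 197] [0.4523 0.3329 0.149 ]
248 [209, 206, 201] [0.448  0.3374 0.1476] [209, 207, 202] [0.448  0.3323 0.1459]
254 [212, 209, 204] [0.4437 0.3369 0.1448] [212, 210, 205] [0.4452 0.3319 0.1469]
260 [213, 211, 206] [0.4405 0.3365 0.145 ] [213, 212, 207] [0.4417 0.3314 0.1465]
266 [213, 213, 209] [0.4375 0.3361 0.146 ] [214, 214, 210] [0.4378 0.3309 0.145 ]
272 [213, 215, 210] [0.434  0.3357 0.1456] [216, 218, 213] [0.4343 0.3304 0.1448]
278 [215, 219, 214] [0.4304 0.3353 0.1453] [216, 219, 214] [0.4308 0.33   0.1448]
284 [216, 220, 216] [0.427  0.3348 0.1455] [218, 221, 218] [0.4276 0.3296 0.1453]
290 [87, 90, 92] [0.4347 0.3354 0.1672] [69, 70, 75] [0.4355 0.3309 0.1676]
296 [66, 68, 70] [0.4355 0.3354 0.1744] [61, 63, 64] [0.4361 0.331  0.1745]
302 [67, 69, 69] [0.4358 0.3353 0.1803] [58, 61, 61] [0.4356 0.331  0.1788]
308 [68, 70, 72] [0.4352 0.3352 0.1842] [60, 61, 63] [0.436  0.3311 0.1845]
314 [67, 68, 71] [0.4353 0.3351 0.1889] [56, 58, 60] [0.4362 0.3312 0.1896]
320 [66, 69, 69] [0.4351 0.3351 0.1931] [58, 61, 61] [0.4356 0.3312 0.193 ]
326 [67, 70, 71] [0.4345 0.3349 0.1962] [48, 48, 50] [0.4356 0.3312 0.1971]
332 [72, 75, 76] [0.4351 0.3349 0.201 ] [36, 38, 38] [0.4356 0.3313 0.2011]
338 [177, 182, 185] [0.4329 0.3346 0.2016] [126, 130, 132] [0.4335 0.331  0.2018]
[[346.21765728 191.87807733]
 [346.25214273 187.59135522]] [[311.1607914  277.27249289]
 [311.64984737 289.36883538]]
[[ 0.127 -0.939 -0.32   0.507]
 [-0.992 -0.12  -0.041  0.342]
 [-0.     0.323 -0.946  0.307]
 [ 0.     0.     0.     1.   ]]
```

View pics/c4.png

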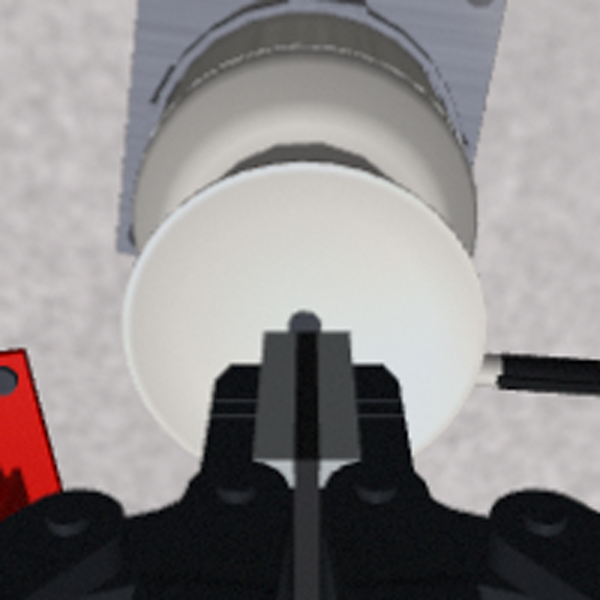

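The visible tip ends at z≈0.166 while the TCP reads 0.131. Both the scene pixel offset and the wrist depth put it about 35 mm above the reported TCP. I'll go lower in small steps and watch the force.

>>> step_arm(targets=[0,0,10,0,0,0,0,0,0,16,0,0,0,0,0,0,20,0,0,0,0,0,0,24,0,0,0,0,0,0,26,0,0,0,0,0,0,26,0,0,0,0])

```text
time_s: 4.55
ee_pos: [0.4243, 0.3317, 0.105]
tool_rot: [[0.992, 0.126, -0.0], [0.126, -0.992, -0.0], [-0.0, 0.0, -1.0]]
ft_force: [-2.5, -2.6, 3.9]
opening: -0.0002
finger_force: 2.0
```

Contact now: 3.9 N, about 5 mm in. Pressing on to the bottom.

>>> step_arm(targets=[0,0,4,0,0,0,0,0,0,7,0,0,0,0,0,0,9,0,0,0,0,0,0,9,0,0,0,0])

```text
time_s: 5.05
ee_pos: [0.4247, 0.332, 0.0975]
tool_rot: [[0.992, 0.126, 0.002], [0.125, -0.992, 0.001], [0.002, -0.001, -1.0]]
ft_force: [-5.9, -3.4, 13.1]
opening: -0.0
finger_force: 6.1
```

>>> step_arm(targets=[0,0,1,0,0,0,0,0,0,1,0,0,0,0])

```text
time_s: 5.3
ee_pos: [0.4248, 0.3321, 0.0974]
tool_rot: [[0.992, 0.125, 0.002], [0.125, -0.992, 0.001], [0.002, -0.001, -1.0]]
ft_force: [-6.8, -5.6, 17.4]
opening: -0.0003
finger_force: 8.5
```

```bash
python3 - <<'E'
from h import *
o=sensors.get_obs(); print(o['time_s'],np.round(o['ee_pos'],4),np.round(o['ft_force'],2))
p,d,ci=snap('wrist','w3.png'); C=cloud(ci,d)
# rim/dish heights near visible part of dish
m=(p.min(2)>185)&(np.hypot(C[...,0]-.4245,C[...,1]-.3315)<.021)&(C[...,2]>.1)
print(m.sum(),np.percentile(C[...,2][m],[10,50,90]))
E
```

```text
5.3 [0.4248 0.3321 0.0974] [-6.77 -5.64 17.39]
2306 [0.13093514 0.13165534 0.13240131]
```

The dish floor now measures 0.1317, a full 14 mm press, and the true tip offset is about 34 mm. I'll release and move over the left bar.

>>> step_arm(targets=[0,0,-20,0,0,0,0,0,0,-70,0,0,0,0,0,0,-75,0,0,0,0,70,296,-75,0,0,0,0,70,296,-75,0,0,0,0,70,296,-75,0,0,0,0,70,296,-75,0,0,0,0,70,296,-75,0,0,0,0,70,296,-75,0,0,0,0,70,296,-40,0,0,0,0,70,296,-40,0,0,0,0,70,296,-40,0,0,0,0])

```text
time_s: 6.85
ee_pos: [0.5311, 0.0476, 0.1355]
tool_rot: [[0.992, 0.126, 0.001], [0.126, -0.992, 0.0], [0.001, 0.0, -1.0]]
ft_force: [0.3, 1.3, -0.2]
opening: 0.0001
finger_force: 0.0
```

```bash
python3 - <<'E'
from h import *
o=sensors.get_obs(); print(o['time_s'],np.round(o['ee_pos'],4),np.round(o['ft_force'],2))
p,d,ci=snap('wrist','w4.png'); print(proj(ci,[[.534,.0475,.122]]))
cv2.imwrite('pics/c5.png',cv2.imread('pics/w4.png'))
s,d2,c2=snap('top'); C=cloud(c2,d2); m=(np.hypot(C[...,0]-.4245,C[...,1]-.3315)<.02)&(C[...,2]>.1); print('pump',np.median(C[...,2][m]))
E
```

```text
6.85 [0.5311 0.0476 0.1355] [ 0.26  1.32 -0.24]
[[311.9275222  263.45680499]]
pump 0.14712601086579413
```

View pics/c5.png

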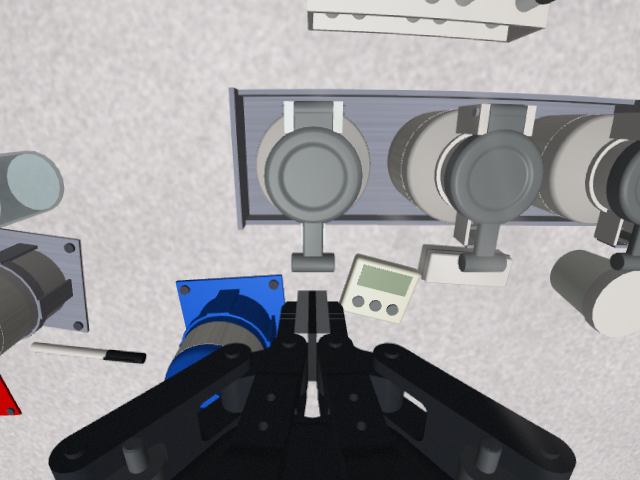

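The left bar is at (313,262) against a predicted (312,263), and the pump is back up at 0.147. The middle bar is at (482,263) and the right bar at (625,262). Tapping left.

>>> step_arm(targets=[1,0,20,0,0,0,0,1,0,36,0,0,0,0,1,0,39,0,0,0,0,1,0,41,0,0,0,0,1,0,43,0,0,0,0,1,0,44,0,0,0,0,1,0,44,0,0,0,0])

```text
time_s: 7.82
ee_pos: [0.532, 0.047, 0.091]
tool_rot: [[0.992, 0.125, 0.0], [0.125, -0.992, -0.0], [0.0, 0.0, -1.0]]
ft_force: [-0.0, 0.1, 0.4]
opening: -0.0002
finger_force: 0.0
```

```bash
python3 - <<'E'
from h import *
c=vision.camera_info('wrist')
o=sensors.get_obs(); print(o['time_s'],np.round(o['ee_pos'],4),np.round(o['ft_force'],2),np.round(o['wrist_torque'],2))
p,d,ci=snap('wrist','w5.png'); C=cloud(ci,d); print(proj(ci,[[.534,.0475,.122]]))
m=(p.max(2)<140)&(np.hypot(C[...,0]-.585,C[...,1]-.055)<.024)&(C[...,2]>.1); P=C[m]; print(m.sum(),np.linalg.lstsq(np.c_[P[:,:2]-P[:,:2].mean(0),np.ones(len(P))],P[:,2],rcond=None)[0])
E
```

```text
7.825 [0.532 0.047 0.091] [-0.03  0.11  0.43] [ 0.03 -0.03  0.04]
[[310.55439818 300.88123334]]
1926 [0.02692612 0.00806242 0.12329802]
```

>>> step_arm(targets=[0,0,1,0,0,0,0,0,0,2,0,0,0,0,0,0,3,0,0,0,0,0,0,3,0,0,0,0])

```text
time_s: 8.38
ee_pos: [0.5318, 0.047, 0.0877]
tool_rot: [[0.992, 0.125, -0.0], [0.125, -0.992, -0.0], [-0.0, 0.0, -1.0]]
ft_force: [0.4, 0.4, 0.0]
opening: -0.0001
finger_force: 0.0
```

```bash
cat > lid.py <<'E'
from h import *
import sys
x,y=map(float,sys.argv[1:3])
o=sensors.get_obs(); print(o['time_s'],np.round(o['ee_pos'],4),np.round(o['ft_force'],2),np.round(o['wrist_torque'],2))
p,d,ci=snap('wrist'); C=cloud(ci,d)
for X,Y in ((x,y),(.598,-.050)):
    m=(p.max(2)<150)&(np.hypot(C[...,0]-X,C[...,1]-Y)<.024)&(C[...,2]>.1); P=C[m]
    if len(P)>100: print(m.sum(),np.linalg.lstsq(np.c_[P[:,:2]-P[:,:2].mean(0),np.ones(len(P))],P[:,2],rcond=None)[0])
E
python3 lid.py .585 .055
```

```text
8.375 [0.5318 0.047  0.0877] [0.37 0.4  0.05] [ 0.03  0.02 -0.02]
3139 [0.06203982 0.00552353 0.12185276]
8962 [ 0.00068795 -0.07228326  0.123646  ]
```

Left lid: its tilt went from 0.027 to 0.062 as I lowered 3.3 mm, with nearly no force, so it gives. I'll finish that tap to the stop, then tap the middle one.

>>> step_arm(targets=[0,0,1,0,0,0,0,0,0,2,0,0,0,0,0,0,2,0,0,0,0,0,0,-15,0,0,0,0,0,0,-35,0,0,0,0,0,105,-35,0,0,0,0,0,105,-35,0,0,0,0,0,105,-35,0,0,0,0,0,105,-15,0,0,0,0,0,105,-8,0,0,0,0,0,105,-6,0,0,0,0,0,105,-4,0,0,0,0,0,105,-2,0,0,0,0,0,105,-2,0,0,0,0])

```text
time_s: 10.18
ee_pos: [0.5456, -0.0569, 0.0925]
tool_rot: [[0.992, 0.126, 0.002], [0.126, -0.992, -0.0], [0.002, 0.0, -1.0]]
ft_force: [-5.2, 2.8, 11.2]
opening: -0.0001
finger_force: 5.6
```

```bash
python3 lid.py .585 .055
```

```text
10.175 [ 0.5456 -0.0569  0.0925] [-5.24  2.75 11.17] [0.36 0.99 0.01]
7848 [0.00801917 0.00930869 0.12382781]
1743 [0.00868607 0.00093148 0.12405855]
```

The middle cap stops firm at 11 N with the lid flat, so it is snapped. Next, the right one.

>>> step_arm(targets=[0,0,-15,0,0,0,0,0,0,-33,0,0,0,0,0,105,-33,0,0,0,0,0,105,-33,0,0,0,0,0,105,-33,0,0,0,0,0,105,-15,0,0,0,0,0,105,-6,0,0,0,0,0,105,-4,0,0,0,0,0,105,-2,0,0,0,0,0,105,-1,0,0,0,0,0,105,0,0,0,0,0,0,105,0,0,0,0,0])

```text
time_s: 11.72
ee_pos: [0.5583, -0.1606, 0.0925]
tool_rot: [[0.992, 0.126, 0.001], [0.126, -0.992, 0.0], [0.001, -0.0, -1.0]]
ft_force: [-8.6, 4.0, 13.2]
opening: -0.0001
finger_force: 6.8
```

```bash
python3 lid.py .611 -.155
```

```text
11.725 [ 0.5583 -0.1606  0.0925] [-8.56  3.96 13.22] [0.74 1.48 0.06]
3119 [ 0.00917687 -0.0123227   0.12418241]
8215 [0.00380662 0.00813794 0.12394273]
```

The right cap also stops firm at 13 N, so the left one is loose. I'll go back over the left bar and open the fingers to 40 mm.

>>> step_arm(targets=[0,0,-15,0,0,0,0,0,0,-40,0,0,0,0,2,-210,-40,0,0,0,40,2,-210,-40,0,0,0,40,2,-210,-40,0,0,0,40,2,-210,-40,0,0,0,40,2,-210,-40,0,0,0,40,2,-210,-40,0,0,0,40,2,-210,-40,0,0,0,40], force=20)

```text
time_s: 12.9
ee_pos: [0.5341, 0.0462, 0.1299]
tool_rot: [[0.992, 0.124, 0.0], [0.124, -0.992, -0.0], [0.0, 0.0, -1.0]]
ft_force: [-0.2, 0.3, -0.5]
opening: 0.0402
finger_force: 0.0
```

```bash
python3 - <<'E'
from h import *
o=sensors.get_obs(); print(o['time_s'],np.round(o['ee_pos'],4),o['opening'])
p,d,ci=snap('wrist','w6.png'); print(proj(ci,[[.534,.0475,.122]]))
C=cloud(ci,d)
for u in (280,285,290,330,335,340):
    print(u,[(v,np.round(C[v,u],3).tolist()) for v in (280,290,296,302,310)])
E
```

```text
12.9 [0.5341 0.0462 0.1299] 0.04017700921452028
[[308.91981535 271.53880622]]
280 [(280, [0.466, 0.069, -0.001]), (290, [0.456, 0.068, 0.003]), (296, [0.449, 0.068, 0.002]), (302, [0.443, 0.067, 0.003]), (310, [0.434, 0.066, 0.003])]
285 [(280, [0.467, 0.064, -0.001]), (290, [0.455, 0.063, -0.001]), (296, [0.448, 0.063, -0.002]), (302, [0.441, 0.062, -0.002]), (310, [0.432, 0.061, -0.002])]
290 [(280, [0.467, 0.059, -0.001]), (290, [0.456, 0.058, -0.001]), (296, [0.449, 0.058, -0.001]), (302, [0.442, 0.057, -0.001]), (310, [0.433, 0.056, -0.001])]
330 [(280, [0.472, 0.019, -0.002]), (290, [0.461, 0.018, -0.001]), (296, [0.454, 0.017, -0.001]), (302, [0.448, 0.016, -0.0]), (310, [0.438, 0.015, -0.001])]
335 [(280, [0.473, 0.015, -0.001]), (290, [0.461, 0.013, -0.001]), (296, [0.455, 0.012, -0.001]), (302, [0.448, 0.011, -0.0]), (310, [0.438, 0.009, -0.002])]
340 [(280, [0.473, 0.009, -0.002]), (290, [0.462, 0.008, -0.002]), (296, [0.455, 0.007, -0.002]), (302, [0.453, 0.007, 0.007]), (310, [0.447, 0.007, 0.012])]
```

View pics/w6.png

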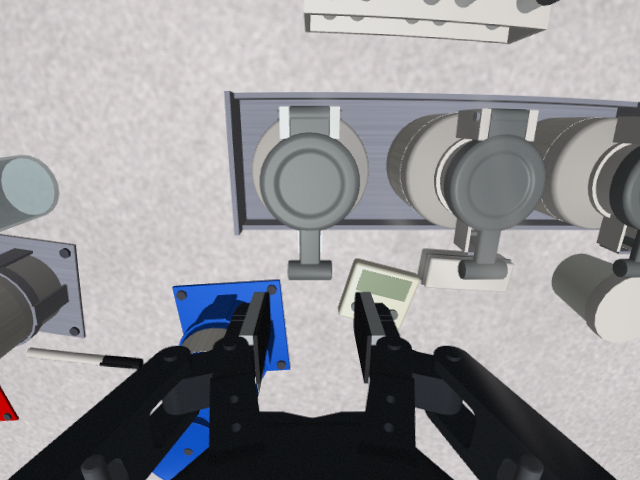

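The fingers are open around the left bar at (309,270), with the tips at about (263,293) and (358,293). Descending and pinching.

>>> step_arm(targets=[0,-1,30,0,0,0,40,0,-1,50,0,0,0,40,0,-1,58,0,0,0,40,0,-1,61,0,0,0,40,0,-1,61,0,0,0,40,0,-1,61,0,0,0,15,0,-1,61,0,0,0,15,0,-1,61,0,0,0,15,0,-1,61,0,0,0,15,0,-1,61,0,0,0,15], force=30)

```text
time_s: 14.2
ee_pos: [0.5342, 0.048, 0.0691]
tool_rot: [[0.992, 0.125, 0.001], [0.125, -0.992, -0.001], [0.001, 0.001, -1.0]]
ft_force: [3.1, -4.6, 0.3]
opening: 0.0253
finger_force: 31.4
```

Gripped at 25.3 mm with 31 N. Lifting along the 88 mm arc to 60°.

>>> step_arm(targets=[0.5,0,-7.7,0,0,0,15,1.7,0,-15.2,0,0,0,15,3.5,0,-22.7,0,0,0,15,6,0,-30,0,0,0,15,9.1,0,-37,0,0,0,15,12.8,0,-43.7,0,0,0,15,12.8,0,-43.7,0,0,0,15])

```text
time_s: 15.08
ee_pos: [0.5459, 0.0495, 0.1122]
tool_rot: [[0.992, 0.125, -0.002], [0.125, -0.992, -0.001], [-0.002, 0.001, -1.0]]
ft_force: [-1.8, -5.1, -2.1]
opening: 0.0249
finger_force: 30.7
```

```bash
cat > ang.py <<'E'
from h import *
o=sensors.get_obs(); print(o['time_s'],np.round(o['ee_pos'],4),np.round(o['ft_force'],2),o['opening'])
p,d,ci=snap('wrist','w7.png'); C=cloud(ci,d)
hx=np.array([.534,.0475])+.088*np.array([.992,.124]); L=(C[...,:2]-hx)@np.array([[.992,-.124],[.124,.992]])
m=(p.max(2)<150)&(abs(L[...,1])<.022)&(L[...,0]<.005)&(L[...,0]>-.062)&(C[...,2]>.115)&(C[...,2]<.2)
X=L[...,0][m];Z=C[...,2][m];print(m.sum())
for _ in range(5):
    k=np.polyfit(X,Z,1); r=abs(Z-np.polyval(k,X)); g=r<max(.003,np.median(r)); X,Z=X[g],Z[g]
print('slope deg',np.degrees(np.arctan(-k[0])),len(X))
E
python3 ang.py
```

```text
15.075 [0.5459 0.0495 0.1122] [-1.84 -5.11 -2.13] 0.024925529633642522
11722
slope deg 28.25592807303766 11569
```

Following as planned, at about 29°. Now the rest of the arc.

>>> step_arm(targets=[4.3,0,-6.4,0,0,0,15,9.1,0,-12.4,0,0,0,15,14.4,0,-17.9,0,0,0,15,20.2,0,-23,0,0,0,15,26.4,0,-27.5,0,0,0,15,32.9,0,-31.5,0,0,0,15,32.9,0,-31.5,0,0,0,15,32.9,0,-31.5,0,0,0,15])

```text
time_s: 16.12
ee_pos: [0.578, 0.0535, 0.1434]
tool_rot: [[0.992, 0.125, -0.004], [0.125, -0.992, -0.001], [-0.004, 0.001, -1.0]]
ft_force: [-3.1, -5.5, 0.8]
opening: 0.0252
finger_force: 30.7
```

```bash
python3 ang.py; python3 - <<'E'
from h import *
snap('scene','s2.png');a=cv2.imread('pics/s2.png');b=cv2.imread('pics/w7.png')
A=cv2.resize(a[150:360,240:420],(400,466));B=cv2.resize(b,(400,300));cv2.imwrite('pics/c6.png',np.hstack([A,np.vstack([B,np.zeros((166,400,3),np.uint8)])]))
E
```

```text
16.125 [0.578  0.0535 0.1434] [-3.1  -5.52  0.81] 0.025157533673851283
10955
slope deg 56.329691656315504 8179
```

View pics/c6.png

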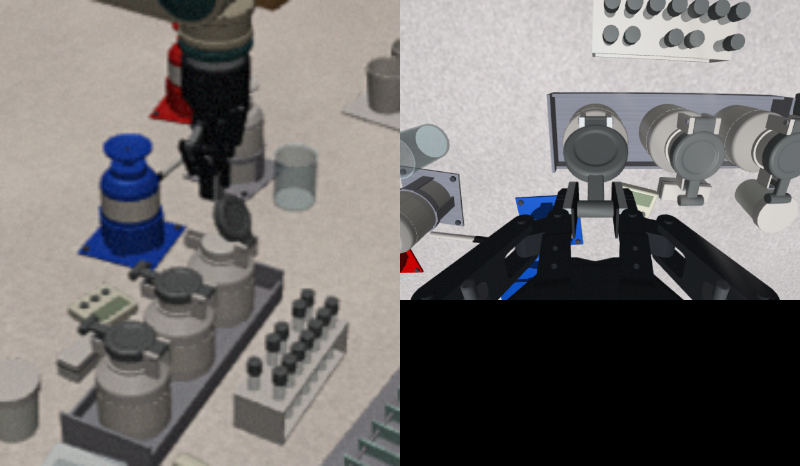

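The left cap stands open and pinched at 56–59°, and everything else is where it was. I'll nudge it by 2°, let it settle, and hand in.

>>> step_arm(targets=[1.5,0,-0.8,0,0,0,15,3,0,-1.5,0,0,0,15,3,0,-1.5,0,0,0,15,3,0,-1.5,0,0,0,15,3,0,-1.5,0,0,0,15])

```text
time_s: 16.85
ee_pos: [0.5808, 0.0538, 0.145]
tool_rot: [[0.992, 0.125, -0.004], [0.125, -0.992, -0.001], [-0.004, 0.001, -1.0]]
ft_force: [-4.5, -4.9, 1.6]
opening: 0.0247
finger_force: 30.7
```

```bash
python3 ang.py; python3 -c "
from station import bot
print(bot.hand_in())"
```

```text
16.85 [0.5808 0.0538 0.145 ] [-4.53 -4.93  1.58] 0.02467722277269831
10286
slope deg 58.16963628621756 7468
the job is handed in; nothing more can be done
None
```

I handed the job in at about 17 s: the dispenser was pressed right down and came back up, the caps were tapped left, middle, right, and the loose left cap is still pinched open at about 58–60°.

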